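# Open a plaster dish mould and take a moisture reading inside it

## Robot

A 6-joint arm with a two-finger parallel gripper is mounted at the origin on a cart in front of the work surface, level with it; the furniture and walls round the work are solid. World frame = base frame: x ahead of the robot, y to its left, z up, the work surface at z = 0. Lengths are in m, angles in rad, forces in N, time in s.
With the tool pointing down it reaches from about 0.4 to 0.825 m from the base axis. Payload 7 kg.
Tool frame: the origin (TCP) lies midway between the tips of the shut fingers; the grasp point (between the pads) lies 19 mm behind it; z points along the fingers, x is the direction in which the jaws open and shut, and the axes are right-handed (so a half turn about z gives the same grasp; the last joint's range is limited). The gripper opens to 88 mm and grips with 3 to 60 N. Pads are 19 mm wide; open, the fingers measure 130 mm over their backs; the gripper's body (78 mm by 193 mm) begins 47 mm behind the grasp point.
Start: joints at [-1.017, 0.359, 0.012, 0, -1.224, -0.288], TCP at [0.177, -0.651, 0.227] pointing down, gripper open.
Joint ranges: [-3.07, 3.07], [-1.43, 2.12], [-1.02, 1.25], [-3.03, 1.67], [-3.05, -0], [-3.03, 3.03]. Speed limits (rad/s): [2.39, 2.39, 3.01, 3.14, 3.14, 3.14].

## Interface

Orientations are given as [roll, pitch, yaw] about the fixed x, y, z axes, in that order (R = Rz(yaw) Ry(pitch) Rx(roll)).
In Python, from station import status, eyes, workorder gives the robot as it stands.
- The arm moves only by the shell command python3 -m jog 'ROWS' [OPENING] [FORCE]. ROWS is JSON, a list of rows, each a list of 6 numbers: the shift along the world's x, y, z in mm, then the turn, a rotation vector about the world's x, y, z in rad. A call has 1 to 12 rows; each row shifts and turns the pose as measured when the row begins; what a row does not reach is not made up. A row lasts 1/10 s, in which the tool goes at most 50 mm and 8.59 degrees, less where a joint would pass 70% of its speed; a pose out of reach is approached as far as the arm can. A call with a gripper value outside its range is refused whole. OPENING is the opening, from 0 (shut) to 1 (fully open), set as the call begins (- or left out, the last holds). The fingers move at their own pace and stop on an object; FORCE is the grip in N (left out, the last holds). Time passes only in rows, so rows that do not move let the fingers close. It gives the time, the measured TCP pose, the force and the opening at its end, in the units of the state.
- status.get_state(): the state, without advancing time (a new reading comes with each control period).
- eyes.grab_frame(name): name is "side" or "top"; returns the picture (480x640x3 uint8, blue, green, red); there is no depth.
- eyes.calibration(name): a dict with "camera_matrix" (3x3 intrinsics, pixels), "cam_to_world" (4x4, takes a point from camera to world coordinates). Camera axes: x right, y up, looking along -z (the intrinsics and any distortion apply to the point x, -y, -z); pixel columns grow to the right and rows downward; lengths in m; the calibration is good to about 2 mm. A picture is of the moment at which its call begins. calibration takes no time and is no camera call.
- workorder.job_done(): hands the job in, once; it reports no verdict.
The state is a dict: "t": time; "q": joint angles; "qd": joint speeds; "joint_efforts": joint torques, N m; "eef_pos": TCP position; "ee_rot": TCP orientation; "force": force on the tool from outside, world axes, zero at the start; "moment": the same for the moment, N m; "width": finger opening in m.
Only numpy, scipy, OpenCV 4.12 (cv2) and the standard library are available. Lean on these libraries where they do the work, as an engineer would, in place of code of your own. Each camera call takes 0.05 s, during which the arm holds its last target. There are 200 camera calls.

## Task

The two-part plaster mould has been drying and its inside must be checked: lift the upper half off and set it down, same way up, in the middle of the bare plywood board. Then take the moisture probe from its wooden stand and press its sprung tip gently inside the pencilled ring on the sloping inner face of the mould, with the probe square to that face, until the tip is about half way in. Finish while still holding the probe pressed there, the gripper clear of the mould, and do not disturb the other things on the table.

Things in the scene. Friction and masses are not known exactly. Their poses are not given: they have to be found in the camera images.
- mould: heavy, immovable lower half of the plaster mould, 168 (x) x 140 (y) x 45 mm, origin centred on its underside. Cavity in its top: 128 x 100 mm at the rim, floor 44 x 50 mm at 25 mm above the table; its faces at the +x and -x sides slope at 25 degrees. A triangular key (legs 24 mm) stands 9 mm above the rim at each corner. Covered by the upper half at the start.
- ring: pencil ring, 18 mm across, on the sloping cavity face at the mould's +x side; origin at its centre on the plaster surface (mould frame 43, 0, 35 mm); its z axis is the outward normal of that sloping face (25 degrees from vertical, leaning towards the mould's -x). Hidden under the upper half at the start.
- cover: upper half, about 0.55 kg: octagonal plate 168 (x) x 140 (y) x 22 mm, cut corners 1.5 mm clear of the keys; origin centred on the plate's underside. Below it a flat-bottomed hump (64 x 58 mm) reaches 12 mm into the cavity; set down, it stands on this. Centred on top a cast grip rib 84 (x) x 38 (y) mm, parallel sides from 26 to 58 mm above the origin, over a low step 100 x 54 mm.
- board: bare plywood ware board, 190 (x) x 160 (y) x 15 mm, does not move, origin at the centre of its underside; mould and board may stand in either of two places
- stand: wooden block 74 x 74 x 60 mm with a vertical 22 mm through hole in its centre, does not move; origin at the centre of its underside
- probe: pocket moisture probe, 0.13 kg, upright in the stand, tip down; origin at its barrel's mouth, z axis along it to the top end. Steel barrel 20 mm across, z 0 to 36; flange 34 mm across, z 36 to 41, resting on the stand's top; grey handle 30 (x) x 24 (y) mm, flat sides, z 40 to 132, display on its -x side. The tip sticks out 20 mm below the origin when free.
- nose (a point): foremost point of the probe's sprung steel tip (8 mm in diameter, nearly flat end), on the probe's axis, 20 mm below its origin when free
- probe_tip (a joint): how far the sprung tip is pushed into the barrel, in m: 0 free, 0.016 at its stop; 1.2 N starts it moving and it stiffens by 0.3 N per mm (3.6 N at half way, 0.008, when the black ring round the tip reaches the barrel's mouth)
- tape_roll: roll of tape, 92 mm across, 48 high, lying flat, bystander; origin under its centre
- jar_oxide: small jar with grey lid, 50 mm across, 62 high, bystander; origin under its centre
- rib: oval wooden potter's rib, 64 x 100 x 8 mm, lying flat, bystander; origin under its centre
Not all that is in view belongs to the job. What is meant by the probe is not red or yellow, and is the larger of those in its own colour.

How it is judged:
On the way, in this order (a step that is already met when the one before it is completed fails the run):
1. the upper half lies flat on the board, let go (horizontal distance between cover and board below 0.04 m and height (world z) of cover between 0.02 and 0.034 m and angle between cover's own z axis and vertical below 0.08 rad and contact force between cover and board above 1 N and contact force between the fingers and cover below 0.1 N and linear speed of cover below 0.02 m/s), for 0.3 s.
2. the probe has been lifted out of its stand and is held (height (world z) of probe above 0.075 m and contact force between the fingers and probe above 2 N and contact force between probe and stand below 0.1 N), for 0.2 s.
At the end, for the whole second after the job is handed in: Upper half flat on the board (centres within 40 mm, tilt < 0.08 rad), let go. Probe held still and clear of stand and upper half: nose within 8 mm of the ring's centre, axis within 0.12 rad of the face's normal, tip pushed in 4 to 12.5 mm, 1.5 to 8 N on the mould, gripper off the mould (all of step 1 and distance between nose and ring below 0.008 m and angle between the z axis of probe and the z axis of ring, either way round below 0.12 rad and value of joint probe_tip between 0.004 and 0.0125 m and contact force between probe and mould between 1.5 and 8 N and contact force between the fingers and probe above 2 N and contact force between probe and stand below 0.1 N and contact force between probe and cover below 0.1 N and contact force between each of the fingers, the arm and mould below 0.3 N and linear speed of probe below 0.02 m/s); the arm keeps its last pose, push and grip.
It fails at once if the probe is rammed into the plaster (over 15 N) (contact force between probe and mould above 15 N).
It fails at once if the upper half is tipped over (angle between cover's own z axis and vertical above 0.5 rad).
It fails at once if a bystander is pushed more than 25 mm (distance of any of tape_roll, jar_oxide, rib from where it was at the start of the episode above 0.025 m).
It also fails if it takes over 58 s, if anything falls off the work surface, if the arm or the gripper's body presses on something with over 40 N, if the wrist force passes 120 N, or if a joint passes its speed limit or range.

## Working session

There is one attempt and no reset: what is moved stays moved. The work goes in short steps, Python scripts to look and compute and a shell command to move; the robot and the scene stay as the last step left them, time stands still between calls to the robot, and variables do not carry over. Pictures are saved under pics/ and viewed, about 8 in all and at most 12, crops included, and the job is handed in when it is done.

```bash
ls; mkdir -p pics; cat > h.py <<'E'
import numpy as np, cv2
from station import status, eyes, workorder
from scipy.spatial.transform import Rotation as R
def shot(n,f):
    im=eyes.grab_frame(n); cv2.imwrite('pics/'+f,im); return im
def ray(n,u,v):
    c=eyes.calibration(n);K=np.array(c['camera_matrix']);T=np.array(c['cam_to_world'])
    d=np.array(c.get('dist',c.get('distortion',np.zeros(5))),float)
    p=cv2.undistortPoints(np.array([[[u,v]]],float),K,d)[0,0]
    return T[:3,3],T[:3,:3]@np.array([p[0],-p[1],-1])
def at(n,u,v,z):
    o,d=ray(n,u,v); return o+d*(z-o[2])/d[2]
def proj(n,P):
    c=eyes.calibration(n);K=np.array(c['camera_matrix']);T=np.array(c['cam_to_world'])
    p=(np.atleast_2d(P)-T[:3,3])@T[:3,:3]; p=p*[1,-1,-1]
    q=p@K.T; return q[:,:2]/q[:,2:]
E
python3 - <<'E'
from h import *
for n in('side','top'):
    shot(n,n+'1.png'); print(eyes.calibration(n))
s=status.get_state(); print(s)
E
```

```text
pics
{'camera_matrix': array([[623.85776216,   0.        , 318.1097843 ],
       [  0.        , 623.85776216, 231.05510331],
       [  0.        ,   0.        ,   1.        ]]), 'cam_to_world': array([[ 0.9988465 ,  0.0343669 , -0.03353488,  0.46419553],
       [-0.04342958,  0.34867587, -0.93623662, -0.93993528],
       [-0.02048275,  0.93661307,  0.34976622,  0.47747592],
       [ 0.        ,  0.        ,  0.        ,  1.        ]])}
{'camera_matrix': array([[566.06714398,   0.        , 318.24223463],
       [  0.        , 566.06714398, 236.57112045],
       [  0.        ,   0.        ,   1.        ]]), 'cam_to_world': array([[ 0.01518651,  0.99603465, -0.08766043,  0.35394182],
       [-0.99975864,  0.0165181 ,  0.01448496,  0.18536372],
       [ 0.01587551,  0.0874193 ,  0.9960451 ,  1.34613157],
       [ 0.        ,  0.        ,  0.        ,  1.        ]])}
{'t': 0.1, 'q': array([-1.01685205e+00,  3.59310571e-01,  1.11480672e-02, -2.84280555e-04,
       -1.22414479e+00, -2.88099233e-01]), 'qd': array([-0.00160042, -0.0017245 ,  0.00240391,  0.00260307, -0.00034155,
        0.00154667]), 'joint_efforts': array([-6.38040674e-04, -5.84164345e+01,  2.93754065e+01,  7.01557070e+00,
        1.01825219e-02, -5.01000056e-05]), 'eef_pos': array([ 0.1771805 , -0.65086199,  0.22572276]), 'ee_rot': array([-3.14141955e+00, -1.52463285e-03,  1.83654445e+00]), 'force': array([-0.63321747,  0.07847404, -0.72281014]), 'moment': array([-0.04309814, -0.00197428, -0.00215721]), 'width': 0.0878770445158588}
```

View pics/top1.png

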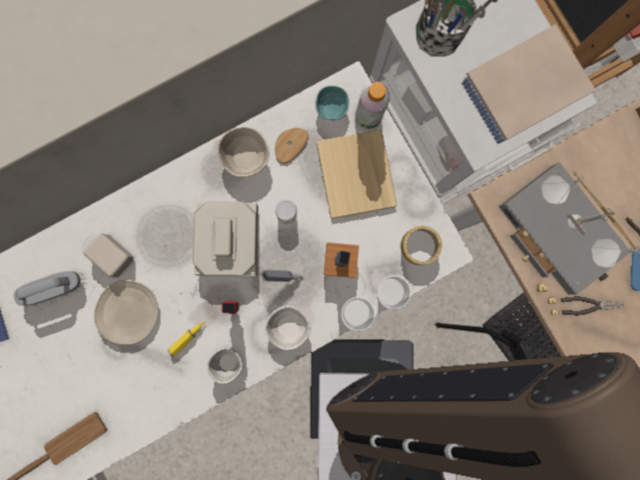

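View pics/side1.png

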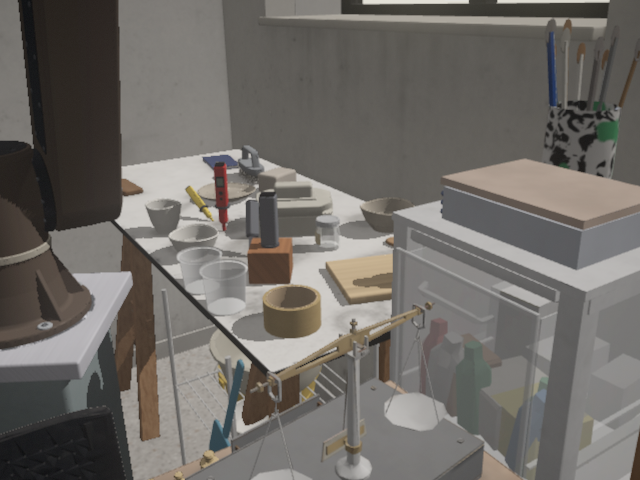

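The top view shows the mould with its cover at about (225,240) and the bare board at (357,175). The wooden stand with its probe is at (342,260), the jar at (287,215), the tape roll at (421,246) and the rib at (291,145).

Probe candidates in the top view:
- Grey, in the wooden stand: (343,257).
- Grey, smaller: (282,276).
- Red: (230,307).
- Yellow: (185,340).

The one in the stand fits, being grey and the larger of the two. I'll confirm it in an enlarged crop.

```bash
python3 - <<'E'
import cv2, numpy as np
a=cv2.imread('pics/top1.png')[130:330,180:400]; a=cv2.resize(a,None,fx=3.6,fy=3.0*1.2,interpolation=cv2.INTER_CUBIC)
a=a[:600]; cv2.imwrite('pics/top1c.png',a)
b=cv2.imread('pics/side1.png')[150:310,180:420]; b=cv2.resize(b,None,fx=3.3,fy=3.3,interpolation=cv2.INTER_CUBIC)
cv2.imwrite('pics/side1c.png',b)
E
```

```text
(no output)
```

View pics/top1c.png

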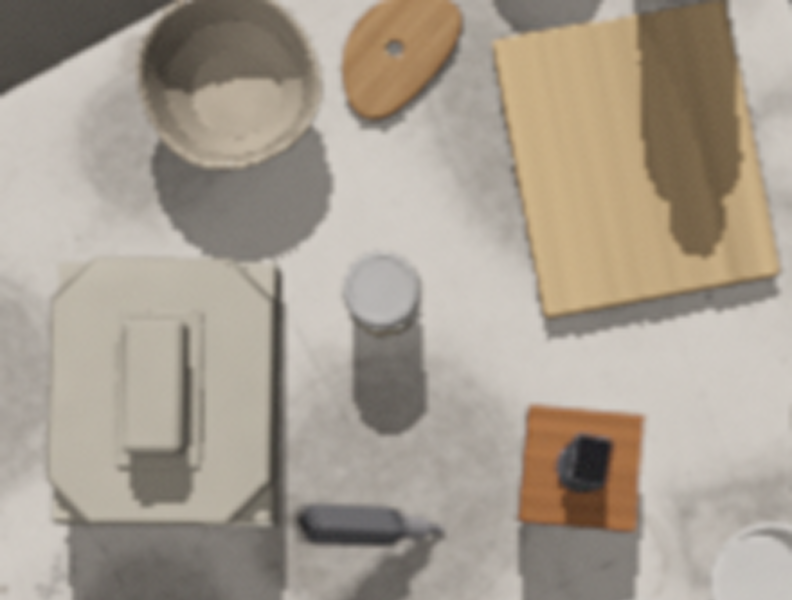

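View pics/side1c.png

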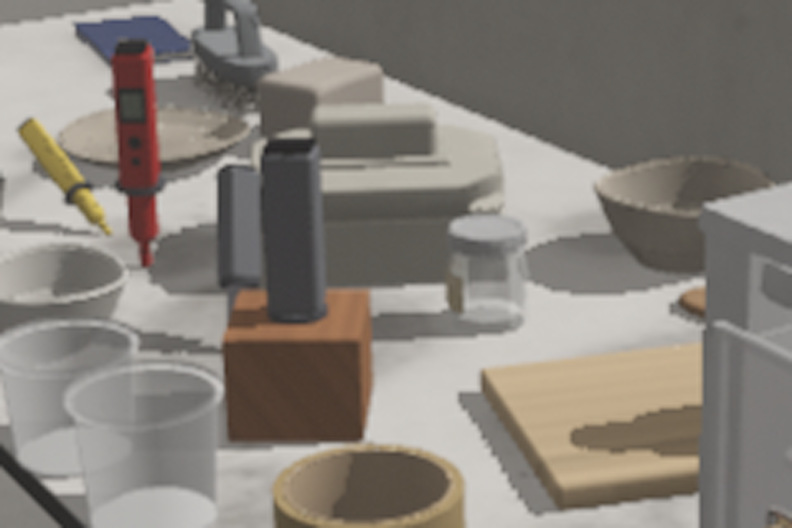

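The crops confirm it: the grey probe in the wooden stand (crop 590,460; original 343,258) is the larger grey one. The other grey one leans or stands behind it and is shorter. Now the measurements.

```bash
python3 - <<'E'
from h import *
f=lambda x,y:((x+.5)/3.6-.5+180,(y+.5)/3.6-.5+130)
def quad(name,pts,z):
    P=np.array([at('top',*f(*p),z) for p in pts])[:,:2]; c=P.mean(0)
    e=np.roll(P,-1,0)-P
    print(name,c.round(4),'sides',np.linalg.norm(e,axis=1).round(3),'ang',np.degrees(np.arctan2(e[:,1],e[:,0])).round(1))
quad('ribtop',[(124,318),(185,318),(185,450),(124,450)],.103)
quad('plate(cut edges bbox)',[(50,256),(276,256),(272,522),(50,522)],.067)
quad('board',[(494,42),(727,2),(778,272),(547,316)],.015)
quad('stand',[(529,406),(644,415),(637,529),(520,524)],.060)
quad('ptop',[(578,438),(613,437),(605,487),(572,487)],.156)
print('jar',at('top',*f(382,287),.062),'tape',at('top',421,244,.048))
im=cv2.imread('pics/top1.png')
m=(im.max(2)<75).astype(np.uint8); m[:250]=0;m[272:]=0;m[:,:332]=0;m[:,355:]=0
ys,xs=np.nonzero(m);print(xs.min(),xs.max(),ys.min(),ys.max(),m.sum())
for r in im[250:270,333:353].max(2): print(*['%3d'%v for v in r])
E
```

```text
ribtop [0.4606 0.3777] sides [0.037 0.081 0.037 0.081] ang [ -89.  -178.4   90.9    1.8]
plate(cut edges bbox) [0.4609 0.3784] sides [0.142 0.168 0.138 0.168] ang [ -89.  -179.4   90.9    2. ]
board [0.6242 0.0771] sides [0.158 0.185 0.156 0.187] ang [ -79.  -169.2  101.8   11.6]
stand [0.4151 0.1131] sides [0.073 0.072 0.074 0.075] ang [-93.5 177.   88.4  -3.6]
ptop [0.4142 0.113 ] sides [0.021 0.03  0.019 0.029] ang [-87.4 171.5  90.9  -6.3]
jar [0.52813365 0.24188358 0.062     ] tape [ 0.4549211  -0.07077037  0.048     ]
336 349 251 266 150
161 161 162 163 165 163 157 141 127 129 135 145 151 156 162 166 167 170 169 168
159 159 158 157 158 149 127 101  75  72  81  92 104 116 127 138 149 162 165 167
162 162 160 157 149 128  94  68  45  37  39  45  53  64  69  84 109 141 159 161
164 164 163 151 123  94  74  57  42  35  37  35  39  37  35  43  77 124 155 160
167 166 160 138 100  76  78  55  39  36  37  36  37  35  36  37  72 125 157 161
169 165 152 124  87  79  82  56  38  36  36  35  38  38  34  43  84 134 162 166
169 159 128  96  78  75  78  54  37  33  34  38  36  37  35  47  96 14
[... 349 characters left out ...]
  84  53  34  37  36  35  36  36  35  43  80 128 154 160 158
160 144  97  69  74  73  53  43  41  38  35  35  33  35  47  92 136 154 156 155
159 144  95  66  62  61  59  59  51  47  44  40  44  40  56  99 140 156 157 156
157 143 102  75  58  50  48  51  52  53  51  56  55  53  69 114 151 160 158 158
156 147 122 100  78  58  49  48  49  48  48  54  58  64  82 121 154 159 160 159
162 159 151 132 100  78  69  60  61  58  63  71  78  85  97 122 152 158 157 157
163 162 151 124 102  95  92  91  90  90  92  93  91  94 101 126 155 160 159 158
160 158 146 109  96  97  97  98  97  98  99  97 100  98 102 127 156 161 161 161
158 156 142 109  95  96  96  96  96  98  98  97  97  95 100 126 155 161 160 160
```

```bash
python3 - <<'E'
from h import *
def tri(s,t):
    o1,d1=ray('side',*s);o2,d2=ray('top',*t)
    A=np.stack([d1,-d2],1);k=np.linalg.lstsq(A,o2-o1,rcond=None)[0]
    p,q=o1+d1*k[0],o2+d2*k[1];print(((p+q)/2).round(3),np.linalg.norm(p-q).round(3))
tri((353,325),(572,219)) # balance post
tri((550,25),(498,3))   # brushes
tri((443,205),(497,135))# box corner
E
```

```text
[ 0.512 -0.371  0.159] 0.014
[ 0.811 -0.113  0.447] 0.032
[ 0.658 -0.188  0.228] 0.013
```

```bash
python3 -m jog '[[10,0,50,0,0,0],[20,20,40,0,0,0],[30,40,20,0,0,0],[30,40,10,0,0,0],[25,45,0,0,0,0],[25,45,0,0,0,0],[20,45,0,0,0,0],[20,45,0,0,0,0],[20,45,0,0,0,0],[15,48,0,0,0,0]]' 1
```

```text
t: 1.1
eef_pos: [0.3874, -0.2777, 0.34]
ee_rot: [-3.139, -0.014, 1.827]
force: [1.4, 0.4, 0.3]
width: 0.0873
```

```bash
python3 -m jog '[[20,46,0,0,0,-0.06],[20,46,0,0,0,-0.06],[20,46,0,0,0,-0.06],[10,48,0,0,0,-0.06],[0,50,0,0,0,0],[0,50,0,0,0,0],[0,50,0,0,0,0],[0,50,0,0,0,0],[0,50,0,0,0,0],[0,50,0,0,0,0],[0,50,0,0,0,0],[0,50,0,0,0,0]]'
```

```text
t: 2.3
eef_pos: [0.4509, 0.3098, 0.3392]
ee_rot: [-3.139, -0.016, 1.578]
force: [1.4, 0.0, 1.5]
width: 0.0872
```

```bash
python3 -m jog '[[10,50,-40,-0.016,0,0.01],[0,18,-45,0,0,0],[0,0,-45,0,0,0],[0,0,-40,0,0,0],[0,0,0,0,0,0]]'; python3 - <<'E'
from h import *
shot('side','side2.png'); print(status.get_state()['eef_pos'])
E
```

```text
t: 2.8
eef_pos: [0.4562, 0.3735, 0.1721]
ee_rot: [-3.138, 0.001, 1.595]
force: [-0.2, -0.3, 0.6]
width: 0.088
[0.45761606 0.37463786 0.17539818]
```

```bash
python3 -m jog '[[3,3,-40,0,0,0],[0,0,-35,0,0,0],[0,0,-18,0,0,0],[0,0,0,0,0,0],[0,0,0,0,0,0]]'; python3 - <<'E'
from h import *
im=shot('side','side3.png'); s=status.get_state(); print(s['eef_pos'],s['force'])
P=s['eef_pos']; print(proj('side',[P]))
cv2.imwrite('pics/side3c.png',cv2.resize(im[120:290,160:400],None,fx=3.3,fy=3.3,interpolation=cv2.INTER_CUBIC))
E
```

```text
t: 3.35
eef_pos: [0.4675, 0.3837, 0.0944]
ee_rot: [3.128, -0.015, 1.598]
force: [0.1, 0.9, 0.2]
width: 0.0876
[0.46751984 0.38387513 0.09463671] [0.54335878 0.24634731 0.18995002]
[[297.06471704 184.21279341]]
```

View pics/side3c.png

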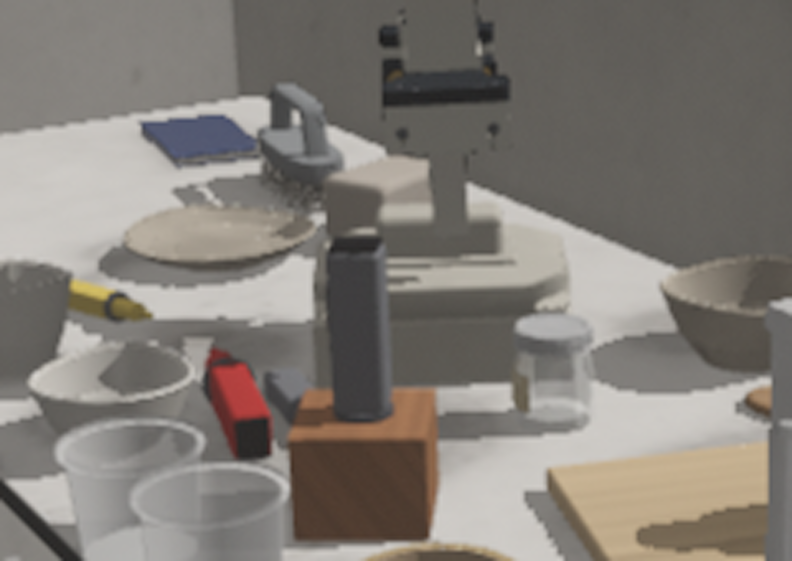

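The side view shows the fingers above the rib, at about crop (450,190). They are about 6 mm too far in +x, so I correct and descend. The red and the small grey decoys have fallen over by themselves, well away from the gripper.

```bash
python3 -m jog '[[-6,-6,-10,-0.015,0.013,0],[0,0,-8,0,0,0],[0,0,0,0,0,0]]'
```

```text
t: 3.7
eef_pos: [0.4626, 0.3793, 0.08]
ee_rot: [3.138, -0.005, 1.598]
force: [-0.7, -0.2, -1.0]
width: 0.0877
```

```bash
python3 -m jog '[[0,0,-3,0,0,0],[0,0,0,0,0,0],[0,0,0,0,0,0],[0,0,0,0,0,0],[0,0,0,0,0,0],[0,0,0,0,0,0],[0,0,0,0,0,0]]' 0 40
```

```text
t: 4.4
eef_pos: [0.4629, 0.3807, 0.0775]
ee_rot: [3.137, -0.007, 1.598]
force: [-4.0, 1.2, -1.4]
width: 0.0378
```

Gripped at 37.8 mm, which matches the 38 mm rib. Now I lift it straight up.

```bash
python3 -m jog '[[0,0,10,0,0,0],[0,0,20,0,0,0],[0,0,30,0,0,0],[0,0,40,0,0,0],[0,0,40,0,0,0],[0,0,40,0,0,0],[0,0,0,0,0,0]]'
```

```text
t: 5.1
eef_pos: [0.458, 0.3747, 0.2602]
ee_rot: [-3.136, 0.004, 1.596]
force: [0.6, 0.1, -4.2]
width: 0.0379
```

```bash
python3 -m jog '[[25,-42,0,0,0,0.03],[25,-42,0,0,0,0.03],[25,-42,0,0,0,0.03],[25,-42,0,0,0,0.03],[25,-42,0,0,0,0.03],[22,-42,0,0,0,0.03],[15,-30,0,0,0,0],[0,0,0,0,0,0]]'; python3 - <<'E'
from h import *
for z in (.03,.1,.15): print(at('top',370,128,z))
im=shot('top','top2.png'); shot('side','side4.png')
s=status.get_state(); print(s['eef_pos'],s['ee_rot'],s['force'])
cv2.imwrite('pics/top2c.png',cv2.resize(im[90:290,180:440],None,fx=3,fy=3,interpolation=cv2.INTER_CUBIC))
E
```

```text
t: 5.9
eef_pos: [0.6153, 0.0802, 0.252]
ee_rot: [-3.117, 0.005, 1.788]
force: [-0.6, 0.4, -6.3]
width: 0.0375
[0.73093294 0.04709331 0.03      ]
[0.71088222 0.05444738 0.1       ]
[0.69656029 0.05970029 0.15      ]
[0.61426227 0.08291201 0.25202168] [-3.1172301   0.0037639   1.78899114] [-0.01852114  1.03986999 -5.16887903]
```

View pics/top2c.png

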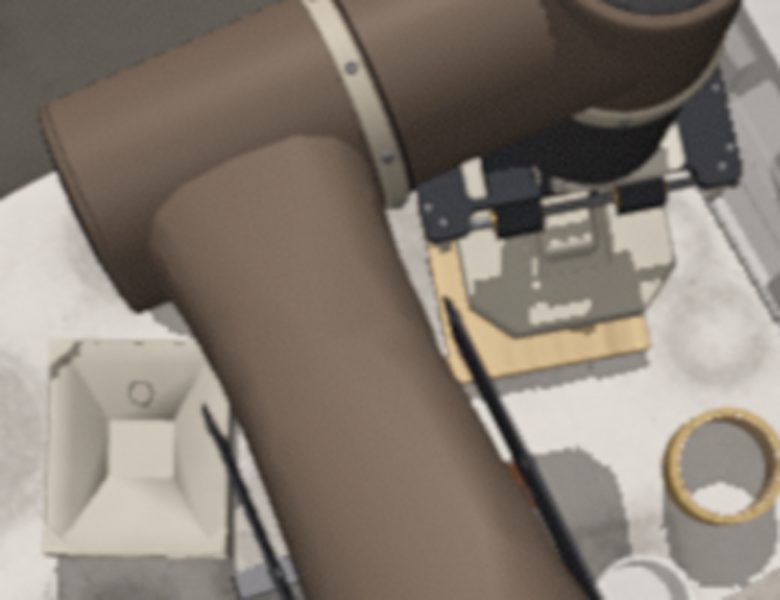

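The picture shows the open mould with the pencil ring at crop (141,393), so original (227,221) on the world +x face. The cover hangs over the board. I level it, descend, and measure the ring.

```bash
python3 -m jog '[[0,-2,-30,0.005,-0.022,0],[0,-2,-45,0,0,0],[0,0,-45,0,0,0],[0,0,-30,0,0,0],[0,0,-10,0,0,0],[0,0,0,0,0,0]]'; python3 - <<'E'
from h import *
s=status.get_state(); print(s['eef_pos'],s['ee_rot'],s['force'])
f=lambda x,y:((x+.5)/3-.5+180,(y+.5)/3-.5+90)
print('ring',at('top',*f(141,393),.035))
for name,pts,z in(('floor',[(109,421),(171,420),(173,477),(109,477)],.025),('rim outer',[(49,340),(229,340),(229,556),(46,554)],.045)):
    P=np.array([at('top',*f(*p),z) for p in pts])[:,:2]; e=np.roll(P,-1,0)-P
    print(name,P.mean(0),np.linalg.norm(e,axis=1),np.degrees(np.arctan2(e[:,1],e[:,0])).round(1))
E
```

```text
t: 6.6
eef_pos: [0.6097, 0.0836, 0.0874]
ee_rot: [-3.14, 0.002, 1.794]
force: [0.8, -0.9, -5.2]
width: 0.0375
[0.60968081 0.08355899 0.0873552 ] [-3.13995887e+00  2.30599332e-03  1.79373079e+00] [ 0.76328581 -0.93159415 -5.17262286]
ring [0.5029195 0.3797849 0.035    ]
floor [0.46040899 0.38037021] [0.0482281  0.04460042 0.04964398 0.04374799] [ -88.1 -176.4   90.9    1.8]
rim outer [0.46015819 0.37912657] [0.13847884 0.16638485 0.13926495 0.16457686] [ -89.  -178.6   90.3    1.2]
```

```bash
python3 -m jog '[[5,-5,-10,0,0,0],[0,0,-10,0,0,0],[0,0,-4,0,0,0],[0,0,0,0,0,0],[0,0,-2,0,0,0],[0,0,0,0,0,0]]'
```

```text
t: 7.2
eef_pos: [0.6187, 0.0804, 0.065]
ee_rot: [3.135, 0.001, 1.796]
force: [-0.3, 0.2, -4.8]
width: 0.0377
```

```bash
python3 -m jog '[[0,0,-3,0,0,0],[0,0,-2,0,0,0],[0,0,-2,0,0,0],[0,0,0,0,0,0]]'
```

```text
t: 7.6
eef_pos: [0.6199, 0.0806, 0.0596]
ee_rot: [3.132, 0.002, 1.796]
force: [-0.4, -0.6, -5.2]
width: 0.0376
```

```bash
python3 -m jog '[[0,0,-2,0,0.006,0],[0,0,-2,0,0,0],[0,0,-2,0,0,0]]'
```

```text
t: 7.9
eef_pos: [0.6205, 0.0805, 0.0594]
ee_rot: [3.135, 0.001, 1.798]
force: [-8.2, 0.4, 13.3]
width: 0.0375
```

```bash
python3 -m jog '[[0,0,0,0,0,0],[0,0,0,0,0,0],[0,0,0,0,0,0],[0,0,0,0,0,0],[0,0,0,0,0,0],[0,0,10,0,0,0],[0,0,30,0,0,0],[0,0,45,0,0,0],[0,0,50,0,0,0],[0,0,50,0,0,0],[0,0,20,0,0,0],[0,0,0,0,0,0]]' 1; python3 - <<'E'
from h import *
im=shot('top','top3.png');shot('side','side5.png')
E
```

```text
t: 9.1
eef_pos: [0.6202, 0.0793, 0.2763]
ee_rot: [3.132, 0.003, 1.799]
force: [-0.4, 1.0, 0.4]
width: 0.0878
```

```bash
python3 -m jog '[[-45,7,0,0,0,-0.11],[-45,7,0,0,0,-0.11],[-45,7,-10,0,0,-0.11],[-40,7,-25,0,0,-0.09],[-30,6,-25,0,0,0],[0,0,0,0,0,0],[0,0,0,0,0,0]]'; python3 - <<'E'
from h import *
im=shot('side','side6.png');s=status.get_state(); print(s['q'].round(2),s['eef_pos'],s['ee_rot'])
a=cv2.imread('pics/top3.png')[60:340,180:460]; b=im[100:300,170:450]
cv2.imwrite('pics/c6.png',np.hstack([cv2.resize(a,(400,400),interpolation=cv2.INTER_CUBIC),cv2.resize(b,(400,286)+() ,interpolation=cv2.INTER_CUBIC) if 0 else np.vstack([cv2.resize(b,(400,286),interpolation=cv2.INTER_CUBIC),np.zeros((114,400,3),np.uint8)])]))
E
```

```text
t: 9.9
eef_pos: [0.4017, 0.109, 0.1981]
ee_rot: [-3.129, 0.014, 1.359]
force: [0.6, -0.7, 0.9]
width: 0.087
[ 0.74 -0.05 -0.55 -0.   -1.09 -2.52] [0.40149581 0.10881374 0.19777186] [-3.12847254  0.01467822  1.35837057]
```

View pics/c6.png

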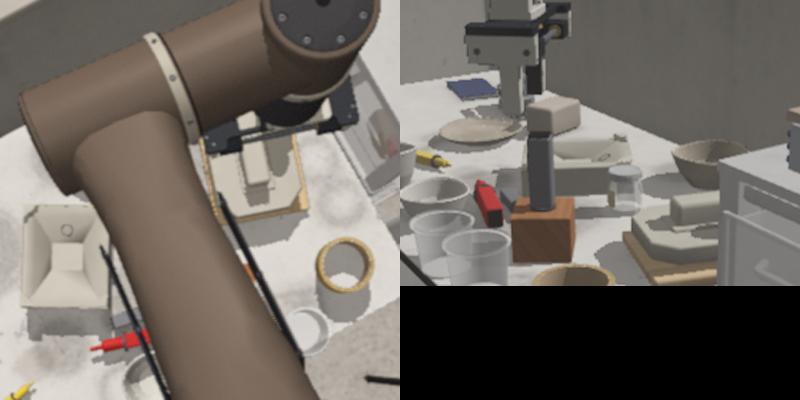

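The picture shows the cover flat on the board, with the stand and probe free below the open fingers. I centre over the probe.

```bash
python3 -m jog '[[13,4,-5,0.011,-0.016,0.02],[0,0,0,0,0,0],[0,0,0,0,0,0]]'
```

```text
t: 10.25
eef_pos: [0.4165, 0.1128, 0.1927]
ee_rot: [-3.142, 0.002, 1.377]
force: [0.1, 0.6, 0.0]
width: 0.0875
```

Well aligned. I descend to a TCP height of about 0.110 and grip.

```bash
python3 -m jog '[[-2,0,-25,0,0,0],[0,0,-30,0,0,0],[0,0,-18,0,0,0],[0,0,0,0,0,0],[0,0,0,0,0,0]]'
```

```text
t: 10.75
eef_pos: [0.4167, 0.1127, 0.1197]
ee_rot: [3.141, 0.002, 1.372]
force: [1.2, 0.4, 0.0]
width: 0.0877
```

```bash
python3 -m jog '[[-2,0,-9,0,0,0],[0,0,0,0,0,0],[0,0,0,0,0,0]]' && python3 -m jog '[[0,0,0,0,0,0],[0,0,0,0,0,0],[0,0,0,0,0,0],[0,0,0,0,0,0],[0,0,0,0,0,0],[0,0,0,0,0,0],[0,0,0,0,0,0],[0,0,0,0,0,0]]' 0 30
```

```text
t: 11.05
eef_pos: [0.416, 0.1135, 0.1123]
ee_rot: [3.138, -0.001, 1.372]
force: [0.5, -1.0, 0.8]
width: 0.0875
t: 11.85
eef_pos: [0.4166, 0.1141, 0.1137]
ee_rot: [3.137, -0.003, 1.372]
force: [-0.2, -0.4, 0.5]
width: 0.0292
```

```bash
python3 -m jog '[[0,0,0,0,0,0],[0,0,0,0,0,0],[0,0,0,0,0,0]]'; python3 - <<'E'
from h import *
im=shot('side','side7.png')
cv2.imwrite('pics/c7.png',cv2.resize(im[60:300,180:380],None,fx=2.5,fy=2.5,interpolation=cv2.INTER_CUBIC))
s=status.get_state();print(s['eef_pos'],s['ee_rot'],s['force'],s['moment'])
E
```

```text
t: 12.15
eef_pos: [0.4166, 0.1141, 0.1137]
ee_rot: [3.137, -0.003, 1.372]
force: [-0.1, -0.1, -0.1]
width: 0.0238
[0.41659913 0.11409847 0.11364263] [ 3.13673378e+00 -2.50121422e-03  1.37191615e+00] [-0.47998373 -0.00599123 -0.3595112 ] [-0.08050796  0.07398635 -0.03697836]
```

View pics/c7.png

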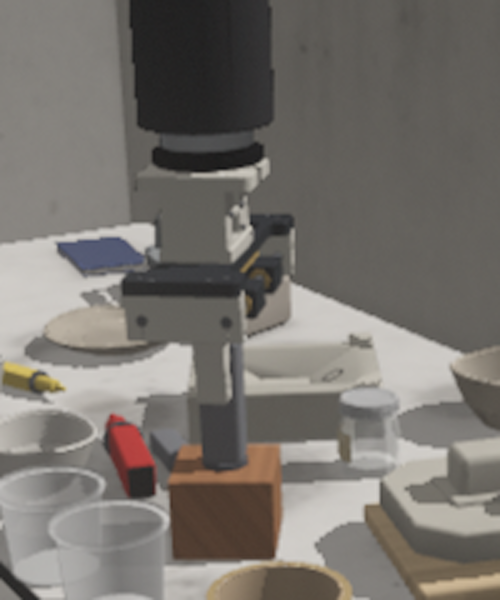

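Gripped at 23.8 mm, matching the 24 mm handle. Lift straight up.

```bash
python3 -m jog '[[0,0,10,0,0,0],[0,0,20,0,0,0],[0,0,30,0,0,0],[0,0,40,0,0,0],[0,0,40,0,0,0],[0,0,20,0,0,0],[0,0,0,0,0,0],[0,0,0,0,0,0]]'; python3 - <<'E'
from h import *
im=shot('side','side8.png');im2=shot('top','top8.png');s=status.get_state();print(s['eef_pos'],s['ee_rot'],s['force'],s['q'].round(2))
T=R.from_euler('xyz',s['ee_rot']); P=s['eef_pos']
n=P+T.apply([0,0,.1097]); ob=P+T.apply([0,0,.0897]);fl=P+T.apply([0,0,.0537])
print(proj('side',[P,fl,ob,n]))
cv2.imwrite('pics/c8.png',cv2.resize(im[60:260,180:380],None,fx=3,fy=3,interpolation=cv2.INTER_CUBIC))
E
```

```text
t: 13.0
eef_pos: [0.4145, 0.1126, 0.2832]
ee_rot: [3.137, -0.003, 1.372]
force: [-0.6, 0.6, -2.2]
width: 0.0238
[0.41436827 0.11238021 0.28239591] [ 3.13781800e+00 -1.50858001e-03  1.37158214e+00] [ 0.73030349  0.25107013 -1.91806119] [ 0.73 -0.1  -0.4   0.   -1.27 -2.5 ]
[[263.85137315 122.81181366]
 [265.57041277 154.01105604]
 [266.68938526 174.31954297]
 [267.29984214 185.39886432]]
```

View pics/c8.png

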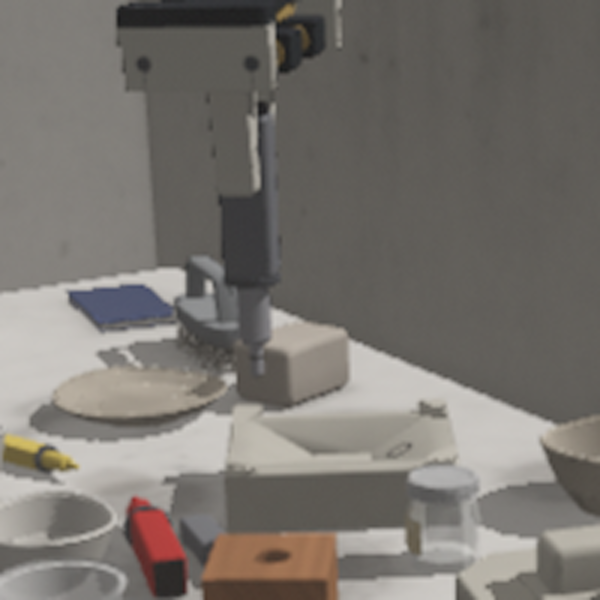

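The picture shows the probe hanging straight in the gripper, with its nose at crop (259,372), original (266.4,184). My prediction was (267,185), so the tool-to-nose model holds. Next I carry it over the mould, turning first and then tilting.

```bash
python3 -m jog '[[4,40,-5,0,0,0.12],[4,40,-5,0,0,0.12],[4,40,-5,0,0,0.12],[4,40,-5,0.002,-0.108,0],[4,40,-5,0.002,-0.108,0],[4,40,-5,0.002,-0.108,0],[0,25,0,0.002,-0.108,0],[0,0,0,0,0,0],[0,0,0,0,0,0]]'; cat > goal.py <<'E'
from h import *
s=status.get_state();P=s['eef_pos'];T=R.from_euler('xyz',s['ee_rot'])
ring=np.array([.5031,.380,.035]);y=np.radians(1.2);a=np.radians(25)
n=np.array([-np.sin(a)*np.cos(y),-np.sin(a)*np.sin(y),np.cos(a)])
tz=T.apply([0,0,1]);nose=P+.1097*tz
print('rotvec',np.cross(tz,-n).round(4),'q',s['q'].round(2),'F',s['force'].round(1),'axial',(s['force']@n).round(2))
d=nose-ring; print('TCP',P.round(4),'nose free',nose.round(4),'height above face',(d@n).round(4),'lateral',(d-(d@n)*n).round(4))
for back in(.04,.015,0,-.008): print(back,'TCP shift mm',((ring+n*(back+.1097)-P)*1000).round(1))
E
python3 goal.py
```

```text
t: 14.0
eef_pos: [0.4372, 0.3838, 0.2416]
ee_rot: [2.721, 0.084, 1.759]
force: [-0.8, -0.7, -1.1]
width: 0.0239
rotvec [ 0.0072 -0.0076  0.0033] q [ 1.29  0.04 -0.65  0.56 -0.84 -3.03] F [-0.8 -0.7 -1.1] axial -0.64
TCP [0.4372 0.3838 0.2416] nose free [0.4828 0.3839 0.1418] height above face 0.1053 lateral [0.0242 0.0049 0.0113]
0.04 TCP shift mm [  2.6  -5.2 -70.9]
0.015 TCP shift mm [ 13.2  -5.  -93.6]
0 TCP shift mm [  19.5   -4.8 -107.1]
-0.008 TCP shift mm [  22.9   -4.7 -114.4]
```

Joint 6 is at its range limit, so I turn about the probe's own axis, which leaves its direction unchanged, to bring it back.

```bash
python3 -m jog '[[0,0,0,-0.051,-0.001,0.109],[0,0,0,-0.051,-0.001,0.109],[0,0,0,-0.051,-0.001,0.109],[0,0,0,-0.051,-0.001,0.109],[0,0,0,-0.051,-0.001,0.109],[0,0,0,0,0,0]]'; python3 goal.py
```

```text
t: 14.6
eef_pos: [0.4382, 0.3777, 0.237]
ee_rot: [2.847, 0.315, 2.332]
force: [-0.1, 0.3, -1.0]
width: 0.0239
rotvec [ 0.0211 -0.0091  0.0097] q [ 1.28  0.04 -0.65  0.57 -0.85 -2.42] F [-0.1  0.3 -1. ] axial -0.89
TCP [0.4382 0.3777 0.237 ] nose free [0.4837 0.3762 0.1372] height above face 0.1008 lateral [ 0.0232 -0.003   0.0108]
0.04 TCP shift mm [  1.6   0.9 -66.3]
0.015 TCP shift mm [ 12.2   1.2 -89. ]
0 TCP shift mm [  18.5    1.3 -102.6]
-0.008 TCP shift mm [  21.9    1.4 -109.8]
```

```bash
python3 -m jog '[[0,0,-25,0.02,-0.009,0.01],[1,0,-25,0,0,0],[0,0,-13,0,0,0],[0,0,0,0,0,0],[0,0,0,0,0,0]]'; python3 goal.py; python3 - <<'E'
from h import *
im=shot('side','side9.png')
s=status.get_state();T=R.from_euler('xyz',s['ee_rot']);P=s['eef_pos']
print(proj('side',[P+T.apply([0,0,.1097]),P+T.apply([0,0,.0897]),[.5031,.380,.035]]))
cv2.imwrite('pics/c9.png',cv2.resize(im[110:260,220:370],None,fx=4,fy=4,interpolation=cv2.INTER_CUBIC))
E
```

```text
t: 15.1
eef_pos: [0.4411, 0.375, 0.1724]
ee_rot: [2.82, 0.295, 2.306]
force: [-0.2, 0.3, -1.0]
width: 0.0238
rotvec [ 0.0015 -0.0029  0.0007] q [ 1.24  0.09 -0.8   0.71 -0.65 -2.6 ] F [-0.2  0.3 -1. ] axial -0.79
TCP [0.4411 0.375  0.1724] nose free [0.4872 0.3758 0.0728] height above face 0.041 lateral [ 0.0014 -0.0039  0.0006]
0.04 TCP shift mm [-1.3  3.7 -1.7]
0.015 TCP shift mm [  9.3   3.9 -24.3]
0 TCP shift mm [ 15.7   4.1 -37.9]
-0.008 TCP shift mm [ 19.    4.1 -45.2]
[[306.3158443  194.44339262]
 [302.26388665 186.66112833]
 [313.89578132 209.92670781]]
```

View pics/c9.png

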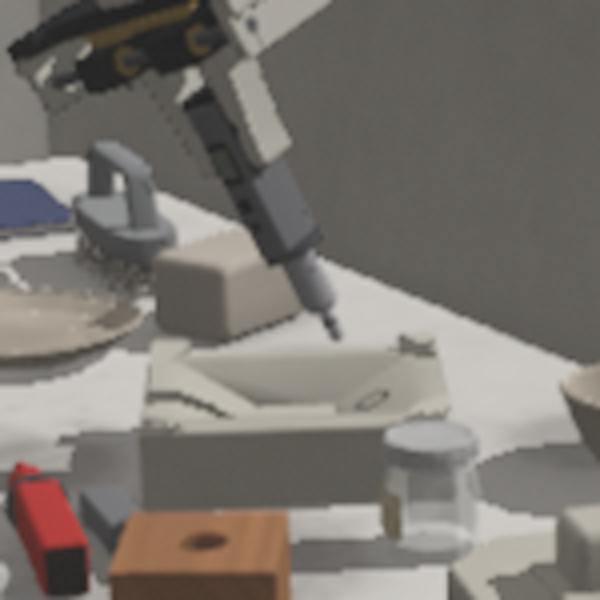

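The picture shows the nose at (303.6,194) and the ring at (313,210) in original pixels. Against the model the nose is about 2 px (roughly 3 mm) toward -x, so I add 2 mm and approach to about 10 mm.

```bash
python3 -m jog '[[5,2,-9,0,0,0],[4,2,-9,0,0,0],[4,0,-8,0,0,0],[0,0,0,0,0,0],[0,0,0,0,0,0]]'; python3 goal.py; python3 - <<'E'
from h import *
im=shot('side','side10.png');t=shot('top','top10.png')
s=status.get_state();T=R.from_euler('xyz',s['ee_rot']);P=s['eef_pos']
Q=[P+T.apply([0,0,.1097]),P+T.apply([0,0,.0897]),[.5031,.380,.035]]
print(proj('side',Q),proj('top',Q))
a=cv2.resize(im[150:230,260:340],(480,480),interpolation=cv2.INTER_CUBIC)
b=cv2.resize(t[180:260,190:243],(318,480),interpolation=cv2.INTER_CUBIC)
cv2.imwrite('pics/c10.png',np.hstack([a,b]))
E
```

```text
t: 15.65
eef_pos: [0.456, 0.3816, 0.1465]
ee_rot: [2.815, 0.292, 2.302]
force: [0.1, -0.4, -1.0]
width: 0.0239
rotvec [-0.0021 -0.0017 -0.001 ] q [ 1.19  0.14 -0.83  0.8  -0.57 -2.66] F [ 0.1 -0.4 -1. ] axial -0.92
TCP [0.456  0.3816 0.1465] nose free [0.5021 0.3828 0.047 ] height above face 0.0113 lateral [0.0038 0.0029 0.0018]
0.04 TCP shift mm [-16.1  -2.9  24.1]
0.015 TCP shift mm [-5.5 -2.7  1.5]
0 TCP shift mm [  0.8  -2.5 -12.1]
-0.008 TCP shift mm [  4.2  -2.5 -19.4]
[[313.2023996  204.30054879]
 [309.2224405  196.67345976]
 [313.89578132 209.92670781]] [[224.50713448 220.44944746]
 [223.30822471 223.21109113]
 [226.57624194 220.58796944]]
```

View pics/c10.png

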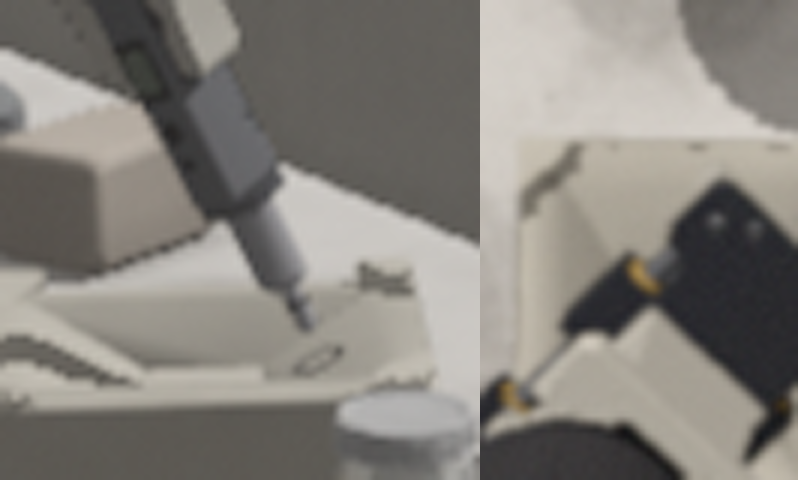

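The nose is at (311.4,204.9) and the ring at (312.9,209.9). Projected along the axis, the nose would land about 1.6 mm too far in +x, which is within tolerance; I trim it while pressing in stages.

```bash
python3 -m jog '[[0,-1,-5,0,0,0],[2,0,-4,0,0,0],[0,0,0,0,0,0],[0,0,0,0,0,0]]'; python3 goal.py
```

```text
t: 16.15
eef_pos: [0.4577, 0.3813, 0.1379]
ee_rot: [2.813, 0.291, 2.303]
force: [0.1, -0.0, -1.2]
width: 0.024
rotvec [-0.004  -0.0011 -0.0019] q [ 1.17  0.15 -0.85  0.84 -0.54 -2.69] F [ 0.1 -0.  -1.2] axial -1.08
TCP [0.4577 0.3813 0.1379] nose free [0.5039 0.3827 0.0384] height above face 0.0027 lateral [0.002  0.0027 0.001 ]
0.04 TCP shift mm [-17.9  -2.6  32.8]
0.015 TCP shift mm [-7.3 -2.4 10.2]
0 TCP shift mm [-1.  -2.2 -3.4]
-0.008 TCP shift mm [  2.4  -2.2 -10.7]
```

```bash
python3 -m jog '[[0,-1,-2,0,0,0],[1,0,-3,0,0,0],[0,0,0,0,0,0],[0,0,0,0,0,0]]'; python3 goal.py
```

```text
t: 16.55
eef_pos: [0.4589, 0.3805, 0.133]
ee_rot: [2.812, 0.291, 2.303]
force: [-1.4, -0.4, -0.9]
width: 0.0238
rotvec [-0.0048 -0.0005 -0.0022] q [ 1.16  0.16 -0.86  0.87 -0.52 -2.71] F [-1.4 -0.4 -0.9] axial -0.22
TCP [0.4589 0.3805 0.133 ] nose free [0.5052 0.3821 0.0335] height above face -0.0022 lateral [0.0011 0.0021 0.0005]
0.04 TCP shift mm [-19.   -1.8  37.7]
0.015 TCP shift mm [-8.4 -1.6 15. ]
0 TCP shift mm [-2.1 -1.5  1.4]
-0.008 TCP shift mm [ 1.3 -1.4 -5.8]
```

```bash
python3 -m jog '[[1,0,-2,0,0,0],[1,0,-2,0,0,0],[0,0,0,0,0,0],[0,0,0,0,0,0]]'; python3 goal.py
```

```text
t: 16.95
eef_pos: [0.461, 0.3807, 0.1289]
ee_rot: [2.812, 0.291, 2.303]
force: [-2.4, -0.6, 1.7]
width: 0.0237
rotvec [-0.0052 -0.0003 -0.0024] q [ 1.15  0.17 -0.86  0.89 -0.51 -2.72] F [-2.4 -0.6  1.7] axial 2.61
TCP [0.461  0.3807 0.1289] nose free [0.5073 0.3823 0.0295] height above face -0.0068 lateral [0.0013 0.0022 0.0006]
0.04 TCP shift mm [-21.1  -2.   41.8]
0.015 TCP shift mm [-10.6  -1.8  19.1]
0 TCP shift mm [-4.2 -1.6  5.5]
-0.008 TCP shift mm [-0.8 -1.6 -1.7]
```

Axial force is up by about 3.5 N from its free value, which means the tip is about half in. I let it settle and check visually.

```bash
python3 -m jog '[[0,0,0,0,0,0],[0,0,0,0,0,0],[0,0,0,0,0,0]]'; python3 goal.py|head -2;python3 - <<'E'
from h import *
im=shot('side','side11.png')
a=cv2.resize(im[160:230,270:340],(490,490),interpolation=cv2.INTER_CUBIC)
b=cv2.resize(im[140:280,250:430],(310,241),interpolation=cv2.INTER_AREA)
cv2.imwrite('pics/c11.png',np.hstack([a,np.vstack([b,np.zeros((249,310,3),np.uint8)])]))
f=[];
for _ in range(5): eyes.grab_frame('side'); f.append(status.get_state()['force'])
print(np.mean(f,0))
E
```

```text
t: 17.25
eef_pos: [0.4609, 0.3807, 0.1289]
ee_rot: [2.812, 0.291, 2.303]
force: [-1.9, -1.3, 1.0]
width: 0.024
rotvec [-0.0052 -0.0003 -0.0024] q [ 1.15  0.17 -0.86  0.89 -0.51 -2.72] F [-1.9 -1.3  1. ] axial 1.73
TCP [0.4609 0.3807 0.1289] nose free [0.5072 0.3823 0.0295] height above face -0.0067 lateral [0.0013 0.0022 0.0006]
[-2.14833637 -0.76165414  0.84648935]
```

View pics/c11.png

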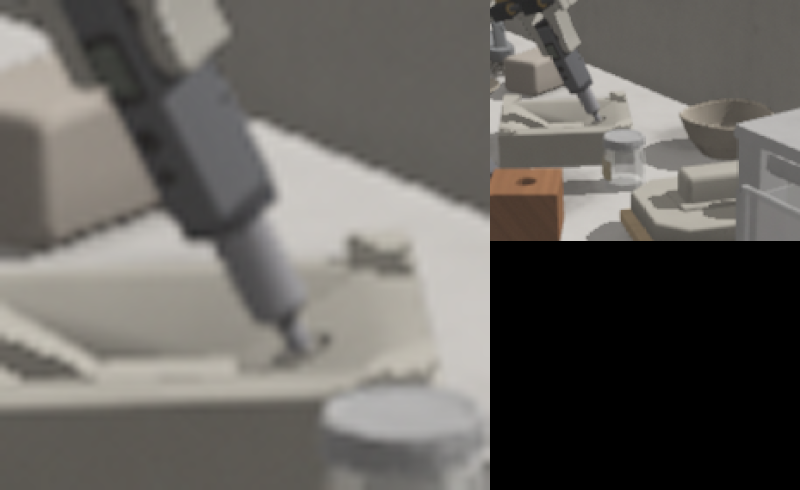

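The nose sits in the ring: (312.6,210), with the ring centre seen earlier at (312.9,209.9). Averaged force gives about 2.6 N (about 5 mm in), geometry 6.7 mm and the picture about 8 mm. I push 2 mm more to sit in the middle of the range.

```bash
python3 -m jog '[[1,0,-2,0,0,0],[0,0,0,0,0,0],[0,0,0,0,0,0],[0,0,0,0,0,0],[0,0,0,0,0,0]]'; python3 goal.py|head -2;python3 - <<'E'
from h import *
f=[];p=[]
for _ in range(16): eyes.grab_frame('side'); s=status.get_state(); f.append(s['force']); p.append(s['eef_pos'])
m=np.mean(f,0); print(m, m@[-.4225,-.009,.906], np.std(f,0), np.ptp(p,0))
E
```

```text
t: 18.05
eef_pos: [0.4621, 0.3808, 0.1269]
ee_rot: [2.811, 0.291, 2.303]
force: [-3.3, -1.3, 1.6]
width: 0.0239
rotvec [-0.0055 -0.0001 -0.0026] q [ 1.14  0.17 -0.87  0.9  -0.5  -2.73] F [-3.3 -1.3  1.6] axial 2.89
TCP [0.4621 0.3808 0.1269] nose free [0.5084 0.3825 0.0275] height above face -0.0091 lateral [0.0015 0.0024 0.0007]
[-2.74228392 -0.75399028  1.5864916 ] 2.6027622568270234 [0.46533383 0.4153326  0.67730474] [3.83495010e-05 8.82150129e-05 6.32574319e-05]
```

The averaged axial force is now 3.5 N, which means about 7.7 mm in (geometry says 9.1 mm). The arm is still, so I hand in.

```bash
python3 -c "
from station import workorder
print(workorder.job_done())"
```

```text
the job is handed in; nothing more can be done
None
```

I lifted the upper half off and set it flat on the plywood board. I then took the larger grey probe from its stand and pressed its tip inside the pencil ring. The job was handed in at about 19 s with the probe still held there; no verdict was reported.

**Last checks**
- **Probe position:** the nose was about 3 mm from the ring's centre by the arm's readings and about 1 px off in the last viewed picture (taken just before the final 2 mm push). The limit is 8 mm.
- **Angle:** the tool's axis was within 0.01 rad of the face's normal (limit 0.12). This assumes the probe sat straight in the gripper, which the pictures supported to within a few degrees.
- **Pressure:** the averaged force was about 3.5 N, which puts the tip about 7.7 mm in. The arm was still to within 0.1 mm.
- **Upper half:** it looked flat on the board and clear in the last picture, about 5 mm from the board's centre by the arm's position at release.

**Disagreements**
- **Tip depth:** geometry gave about 9 mm at the final pose, against 7.7 mm from the force. Before the final push the estimates ran from about 5 mm (force) to 8 mm (picture). All are within 4 to 12.5 mm.
- **Nose position:** the side camera showed the nose about 2 px off my model. I corrected for part of this while approaching.
- **Joint 6:** it reached -3.03, the end of its range, during the carry. I turned it back at once; the reading did not show it going past.
- **Fallen decoys:** the red probe and the small grey one were upright in the first pictures and lying down by about 3.4 s. The gripper was well away from them. They are not among the listed bystanders, which I saw no sign of having moved.

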